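Book a tray of watch cases onto its job sheet with the hand scanner

TASK

Book the black tray of watch cases onto its job: take the yellow hand scanner from its rest, point its red window squarely at the middle of the ticket on the sloping black tray from about 7 cm away and hold it still there for a full second, then do the same over the label on the job sheet lying on the bench. Then lay the scanner (do not drop it) back in its rest the way it lay. Do not scan the white tray's ticket, and leave the trays and the other things on the bench where they are.

Things in the scene. Friction and masses are not known exactly. Their poses are not given: they have to be found in the camera images.
- scanner: Loose hand scanner, 0.18 kg, level in its rest. Yellow handle 34 wide (y), 30 high (z = 0 to 30), x = -80 to +50 mm; grey head 56 wide, x = 50 to 85, z = -8 to +34 mm. Origin: on the handle's underside, near the centre of mass. x to the head, z up out of its back; it looks along -z, out of the red window under the head. Grip across y near the origin, from above.
- scanner_window (a point): Centre of the red window on the underside of the scanner's head: (67, 0, -8) mm in the scanner's frame. The scanner looks along the scanner's -z from here.
- scanner_focus (a point): The point 70 mm straight out from the window, (67, 0, -78) mm in the scanner's frame: it should come to the middle of the label that is scanned.
- scanner_rest: Fixed black rest, base 150 x 76 x 8 mm; two saddles, 14 mm long, at x = -55 and +30 mm, tops 40 mm above the bench, with flaring orange cheeks up to 53 mm that leave 4 mm play each side of the handle. Origin at bench level. At home the scanner's origin is 40 mm straight above it, axes parallel; between the saddles the handle is free for the fingers.
- black_ticket: White barcode ticket 70 x 42 mm, orange border, in the middle of the black tray: a 150 x 160 mm panel with two rows of watch cases on an aluminium easel (foot 150 x 184 mm, upper edge up to 130 mm high), sloping 31 to 45 degrees up and away from the robot (varies). Origin: centre of the ticket's face; z: outward normal (up, towards the robot); x: up the slope; y: along the 70 mm side.
- white_ticket: The same ticket on the white tray, on an equal easel: not to be scanned. Same frame. The two trays may stand either way round.
- job_label: White barcode label 70 x 42 mm, green border, flat and face up on the job sheet: a blue clipboard 150 x 112 x 4 mm with white paper, fixed on the bench. Origin: centre of the label's face, 6 mm above the bench; z up; y along its 70 mm side. Clipboard and scanner rest may be either way round, left and right.
- tin: Bystander: loose round blue tin, 68 mm across, 40 mm high, standing on the red mat in the middle of the bench. Origin: centre of its underside.
- loupe: Bystander: loose black watchmaker's loupe, 38 mm across, 32 mm high, standing on the red mat. Origin: centre of its underside.
Things that resemble listed ones, but are neither listed nor needed, are in the scene too. Of the things like the scanner, leave any that is blue or green; of the rest the larger one is meant.

How it is judged:
By the outcome, as a careful person would: the job done as asked, in the order asked, and still so for the second after the job is handed in, with the robot touching nothing.
It also fails if it takes over 67 s, if anything falls off the work surface, if the arm or the gripper's body presses on something with over 40 N, if the wrist force passes 120 N, or if a joint passes its speed limit or range.

ROBOT

A 6-joint arm with a two-finger parallel gripper is mounted at the origin on the work surface. World frame = base frame: x ahead of the robot, y to its left, z up, the work surface at z = 0. Lengths are in mm, angles in rad, forces in N, time in s.
With the tool pointing down it reaches from about 250 to 775 mm from the base axis. Payload 4 kg.
Tool frame: the origin (TCP) lies at the centre of the arm's flange, where the gripper is bolted on; the fingertips stand 173 mm ahead of it and the grasp point (between the pads) lies 155 mm ahead of it; z points along the fingers, y is the line along which they close (so a half turn about z gives the same grasp; the last joint's range is limited). The gripper opens to 85 mm and grips with 20 to 120 N. Pads are 22 mm wide; open, the fingers measure 114 mm over their backs; the gripper's body (76 mm by 85 mm) begins 54 mm behind the grasp point. The pads swing forward as they close: fully open they stand 13 mm farther back than shut.
Start: joints at [1.11, 0.087, 1.371, -0, 1.684, -0.103], TCP at [192.62, 515.167, 404.741] pointing down, gripper open.
Joint ranges: [-3.1, 3.1], [-0.76, 2.03], [0.27, 2.55], [-1.08, 4.22], [0.17, 2.65], [-2.57, 2.57]. Speed limits (rad/s): [2.79, 2.79, 3.14, 3.14, 3.14, 3.14].

INTERFACE

Orientations are given as a unit quaternion [x, y, z, w].
In Python, from rig import * gives the robot as it stands. The module is installed in compiled form; this text tells all that it offers.
- The arm moves only by the tool apply_moves, never from a script. Its argument "series" is a list of rows, each an object of numbers: "grip": the opening, from -1 (shut) to 1 (fully open); "x", "y", "z": the shift along the world's x, y, z each as a share of 0.12 m, from -1 to 1; "turn": the turn about the world's z as a share of pi rad, from -1 to 1. In form: [{"grip": .., "x": .., "y": .., "z": .., "turn": ..}, ...]. A call has 1 to 20 rows; each row shifts and turns the commanded pose from where the row before left it; what a row does not reach is not made up. A row lasts 1/12 s, in which the tool goes at most 41.7 mm and 7.16 degrees, less where a joint would pass 70% of its speed; a pose out of reach is approached as far as the arm can. A call with a number of a shift or a turn outside -1 to 1 is refused whole. A call with a gripper value outside its range is refused whole. The fingers move at their own pace and stop on an object; "squeeze" is the grip in N (left out, the last holds). Time passes only in rows, so rows that do not move let the fingers close. It gives the time, the measured TCP pose, the force, the opening and the grip force at its end, in the units of the state.
- observe(): the state, without advancing time (a new reading comes with each control period).
- snapshot(name): name is "side" or "top"; returns a dict with "color" (420x560x3 uint8, red, green, blue), "vertical_fov" (degrees; the focal length in pixels is half the picture's height over the tangent of half this angle, whatever the lens; pixels are square), "cx", "cy" (the principal point, pixels), "extrinsics" (4x4, takes a point from world to camera coordinates). Camera axes: x right, y down, z forward; pixel columns grow to the right and rows downward; lengths in mm; the calibration is good to about 2 mm. A picture is of the moment at which its call begins. There is no depth.
- job_done(): hands the job in; it is judged then, once.
Trained networks look in the newest picture that a camera, given by its name, has taken for a name from the list of things; names that differ only in an ending like _2 or _b are one class to them, and where a whole thing is asked for, a point or a joint stands for the part that bears it (a point fixed in the world has none). Each returns a list of dicts, best first, with "score" (0 to 1); they miss things now and then, are a little off and sometimes report something else, mostly with a low value. They report only what shows in the picture. A call takes as long as a camera call. They do not tell look-alikes from the thing itself.
- masks_of(camera, query): "mask" (420x560 bool, what is visible of it).
- tip_of(camera, query): "xyz" ([x, y, z] in mm, in world coordinates, good to about 4 mm: a listed point, or the origin of a listed thing).
The state is a dict: "clock": time; "joint_positions": joint angles; "qd": joint speeds; "joint_efforts": joint torques, N m; "position": TCP position; "orientation": TCP orientation; "force": force on the tool from outside, world axes, zero at the start; "wrist_torque": the same for the moment, N m; "gripper_width": finger opening in mm; "finger_force": force on a finger pad.
Only numpy, scipy, OpenCV 4.12 (cv2) and the standard library are available. Lean on these libraries where they do the work, as an engineer would, in place of code of your own. Each camera call takes 0.05 s, during which the arm holds its last target. There are 200 camera calls.

## Working session

There is one attempt and no reset: what is moved stays moved. The work goes in short steps, Python scripts to look and compute and a tool call to move; the robot and the scene stay as the last step left them, time stands still between calls to the robot, and variables do not carry over. Pictures are saved under pics/ and viewed, at most 10 in all, crops included, and the job is handed in when it is done.

Besides the shell and the picture viewer there is one more tool, called after "Request:" as name([rows], argument=value, ...), one row to a line, values as JSON. apply_moves: Moves the arm, as the interface text tells. Its arguments: {"type":"object","properties":{"series":{"type":"array"},"squeeze":{"type":"number"}},"required":["series"]}

```bash
mkdir -p pics
cat > h.py <<'E'
from rig import *
import numpy as np, cv2
def snap(n,f):
    s=snapshot(n); cv2.imwrite(f'pics/{f}.png',s['color'][:,:,::-1]); return s
def cal(s):
    f=s['color'].shape[0]/2/np.tan(np.radians(s['vertical_fov'])/2)
    return np.array([[f,0,s['cx']],[0,f,s['cy']],[0,0,1]]),np.array(s['extrinsics'])
def proj(s,p):
    K,E=cal(s); c=(E@np.append(p,1))[:3]; q=K@c; return q[:2]/q[2]
def unproj(s,uv,z):
    K,E=cal(s); R,t=E[:3,:3],E[:3,3]; o=-R.T@t; d=R.T@np.linalg.inv(K)@np.array([*uv,1.]); return o+d*(z-o[2])/d[2]
E
python3 - <<'E'
from h import *
np.set_printoptions(precision=1,suppress=True)
print(observe())
S={}
for n in('side','top'):
    S[n]=snap(n,n+'0'); s=S[n]; K,E=cal(s); print(n,K[0,0],'cam',-E[:3,:3].T@E[:3,3],'fwd',E[2,:3])
cv2.imwrite('pics/both0.png',cv2.resize(np.hstack([S['side']['color'],S['top']['color']])[:,:,::-1],(800,300)))
for q in('scanner','scanner_window','scanner_rest','black_ticket','white_ticket','job_label','tin','loupe'):
    for n in S:
        for r in tip_of(n,q)[:4]:
            print(q,n,round(r['score'],2),np.array(r['xyz']),proj(S[n],r['xyz']))
E
```

```text
{'clock': 0.0, 'joint_positions': array([ 1.1,  0.1,  1.4, -0. ,  1.7, -0.1]), 'qd': array([-0., -0., -0., -0., -0.,  0.]), 'joint_efforts': array([ -0. , -35.2, -31.3,   0. ,   0. ,  -0. ]), 'position': array([192.6, 515.1, 403.5]), 'orientation': array([ 0.2,  1. , -0. , -0. ]), 'force': array([-0.4,  0.3, -0.3]), 'wrist_torque': array([-0.,  0., -0.]), 'finger_force': 0.0, 'gripper_width': 85.42018087122361}
side 474.524090734243 cam [ 141.7 -675.   915.5] fwd [ 0.3  0.5 -0.8]
top 459.3899618119222 cam [ 389.7  -98.7 1334.5] fwd [ 0.1  0.  -1. ]
scanner side 0.91 [ 304.8 -461.7    4.8] [298.6 411.2]
scanner side 0.73 [ 363.4 -301.    41.9] [280.1 318.3]
scanner side 0.68 [ 514.9 -486.8    6.2] [396.  363.7]
scanner side 0.55 [ 693.9 -342.2    8.1] [415.7 268.6]
scanner top 0.94 [ 367.5 -299.7   37.9] [357.  256.7]
scanner top 0.88 [ 695.4 -337.5    3.3] [367.3 144.4]
scanner top 0.81 [ 517.4 -489.2    1.7] [419.9 205.1]
scanner top 0.66 [ 296.8 -458.2    6.1] [410.8 281.5]
scanner_window side 0.71 [ 431.1 -280.8   35.5] [302.8 296.5]
scanner_window side 0.65 [ 582.6 -468.4    0.8]
[... 384 characters left out ...]
nner_rest side 0.23 [388.9 306.3  10.6] [173.8 147.3]
scanner_rest top 0.88 [ 366.1 -303.1   -4. ] [356.  256.9]
scanner_rest top 0.27 [632.  172.9  76.6] [188.  160.2]
black_ticket side 0.76 [628.3 169.3  70.7] [273.  128.4]
black_ticket top 0.77 [629.4 168.6  71.2] [189.9 161.5]
white_ticket side 0.7 [ 627.8 -129.3   71.9] [338.4 200.3]
white_ticket top 0.61 [ 629.  -131.7   70.4] [297.8 162.2]
job_label side 0.92 [387.7 307.9   8.3] [173.3 147.8]
job_label top 0.81 [390.1 304.1   2.9] [146.3 247.5]
tin side 0.98 [440.2  70.4   6.1] [229.9 195.8]
tin top 0.93 [439.6  67.7   5. ] [228.1 230.8]
loupe side 0.69 [460.1 -73.2   3.9] [265.2 231.6]
loupe top 0.49 [462.7 -73.2  -1.4] [276.9 223.2]
```

View pics/top0.png

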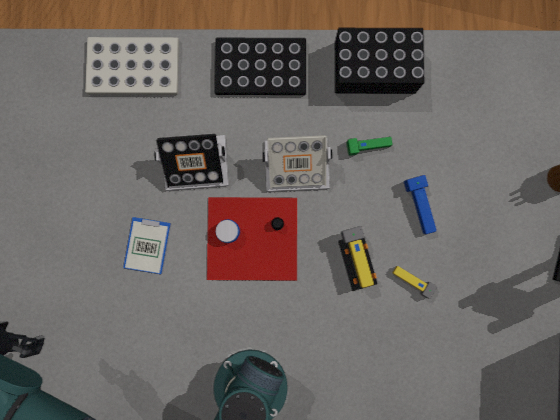

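View pics/side0.png

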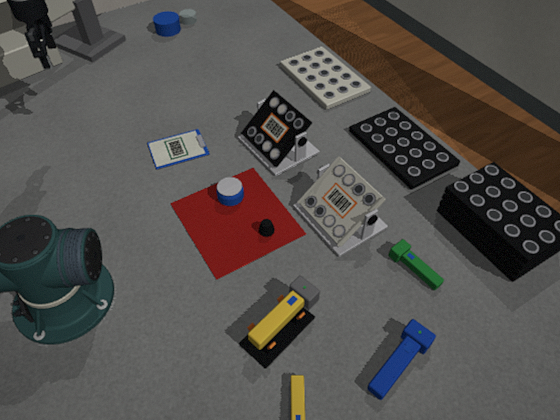

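Candidates (top view): large yellow in the orange-cheeked rest (357,257), small yellow loose (411,281), blue (420,205), green (367,144). I choose the large yellow one at (357,257). The black tray is at (190,161), the white tray at (298,162), and the job sheet at (146,247). Next I check the choice in a crop and measure the slope.

```bash
cat > m.py <<'E'
from h import *
np.set_printoptions(precision=1,suppress=True)
a=cv2.imread('pics/side0.png');b=cv2.imread('pics/top0.png')
z=lambda im,u,v,w,h,k:cv2.resize(im[v:v+h,u:u+w],(w*k,h*k),interpolation=cv2.INTER_CUBIC)
A=z(a,230,80,100,75,4);B=z(b,150,125,100,75,4);C=z(b,325,215,100,75,4);D=z(a,235,265,100,75,4)
cv2.imwrite('pics/crop1.png',np.vstack([np.hstack([A,B]),np.hstack([D,C])]))
s={n:snapshot(n) for n in('side','top')}
for n in s:
    for q in('scanner','scanner_rest','black_ticket'):
        for r in masks_of(n,q)[:3]:
            m=r['mask'].astype(np.uint8); k=np.argwhere(m)
            if q=='scanner_rest' : print(n,q,r['score'],k.mean(0)[::-1])
            if q=='black_ticket':
                c=max(cv2.findContours(m,0,2)[0],key=cv2.contourArea); print(n,q,r['score'],cv2.boxPoints(cv2.minAreaRect(c)).tolist(),cv2.approxPolyDP(cv2.convexHull(c),2,True)[:,0].tolist())
    im=s[n]['color'].astype(int); y=((im[:,:,0]>150)&(im[:,:,1]>120)&(im[:,:,2]<80)).astype(np.uint8)
    for c in cv2.findContours(y,0,2)[0]:
        if cv2.contourArea(c)>100:
            bx=cv2.boxPoints(cv2.minAreaRect(c)); print(n,'yellow',cv2.contourArea(c),bx.tolist(),[unproj(s[n],p,70)[:2].round(1).tolist() for p in bx])
E
python3 m.py
```

```text
side scanner_rest 0.73 [277.4 338.7]
side black_ticket 0.93 [[258.1950988769531, 128.756103515625], [270.9756164550781, 112.78047943115234], [289.6341247558594, 127.70730590820312], [276.8536071777344, 143.68292236328125]] [[271, 114], [287, 127], [278, 142], [271, 139], [261, 128]]
side yellow 442.0 [[292.0, 376.0], [304.0, 376.0], [304.0, 419.0], [292.0, 419.0]] [[315.8, -420.1], [334.1, -431.4], [294.1, -492.5], [276.8, -481.9]]
side yellow 931.5 [[248.50003051757812, 333.5000305175781], [293.0000305175781, 289.0000305175781], [304.0000305175781, 300.0000305175781], [259.5000305175781, 344.5000305175781]] [[288.7, -308.4], [412.1, -271.6], [417.4, -304.1], [295.6, -338.4]]
top scanner_rest 0.66 [354.8 262.5]
top black_ticket 0.68 [[174.762451171875, 153.01132202148438], [205.3597412109375, 151.5543212890625], [206.18780517578125, 168.94345092773438], [175.59051513671875, 170.40045166015625]] [[203, 154], [205, 169], [178, 169], [175, 155], [196, 152]]
top black_ticket 0.5 [[340.076904296875, 229.3846435546875], [361.0384521484375, 225.19232177734375], [373.0, 285.0], [352.0384521484375, 289.19232177734375]] [[357, 226], [362, 230], [372, 281], [368, 286], [360, 285], [342, 239], [344, 230]]
top yellow 247.0 [[393.1764831542969, 272.70587158203125], [397.4117736816406, 265.64703369140625], [426.8235168457031, 283.2940673828125], [422.5882263183594, 290.3529052734375]] [[324.9, -393.1], [344.1, -404.9], [296.7, -484.3], [277.6, -472.5]]
top yellow 461.0 [[349.6037902832031, 242.11322021484375], [360.1698303222656, 239.0943603515625], [373.0000305175781, 284.0], [362.4339904785156, 287.01885986328125]] [[407.7, -274.6], [416.1, -303.6], [294.0, -337.7], [285.7, -308.9]]
```

View pics/crop1.png

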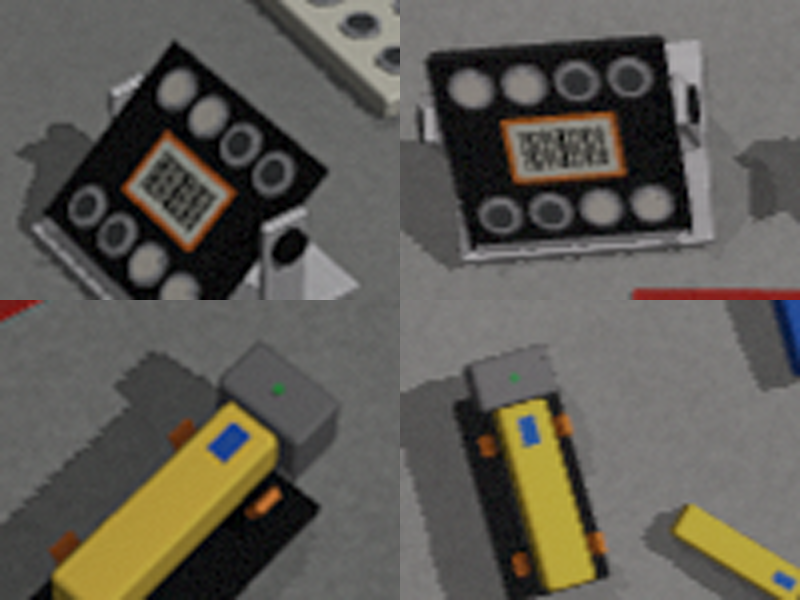

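The crop confirms the large yellow scanner lies in the orange-cheeked rest, with its head towards +x. The black tray is panelled with an orange-bordered ticket. I now fit the slope and work out the yaw.

```bash
cat > f.py <<'E'
from h import *
from scipy.optimize import least_squares
from scipy.spatial.transform import Rotation as Ro
np.set_printoptions(precision=2,suppress=True)
s={n:snapshot(n) for n in('side','top')}
P={'side':[(80,75,273.75,90),(80,-75,312,123),(-80,75,241.25,133.25),(21,35,271.75,113),(21,-35,289,127.5),(-21,-35,277.5,142.5),(-21,35,260.75,126.75)],
'top':[(80,75,157.5,138),(80,-75,216,134.2),(-80,-75,223,183),(-80,75,167,186.5),(21,35,175.5,155),(21,-35,203.25,152.75),(-21,-35,206.5,169.25),(-21,35,178.5,171)]}
def R(y,a): return Ro.from_euler('ZY',[y,-a]).as_matrix()
def res(q):
    M=R(q[3],q[4]); o=[]
    for n in P:
        for x,y,u,v in P[n]: o.extend(proj(s[n],q[:3]+M@[x,y,0])-[u-.375,v-.375])
    return o
r=least_squares(res,[629,169,71,0,.66],loss='soft_l1'); q=r.x
print('ticket',q[:3],'yaw,slope deg',np.degrees(q[3:]),'rms',np.sqrt(np.mean(np.square(res(q)))))
print('normal',R(q[3],q[4])[:,2])
st=observe(); T=Ro.from_quat(st['orientation']).as_matrix(); print(T,st['joint_positions'])
E
python3 f.py
```

```text
ticket [628.65 164.22  78.88] yaw,slope deg [ 4.17 40.32] rms 1.6867979600224425
normal [-0.65 -0.05  0.76]
[[-0.94  0.35  0.  ]
 [ 0.35  0.94  0.  ]
 [-0.    0.   -1.  ]] [ 1.11  0.09  1.37 -0.    1.68 -0.1 ]
```

Request:
apply_moves([
  {"grip": 1,"x": 0.2,"y": -0.3,"z": 0,"turn": -0.038},
  {"grip": 1,"x": 0.2,"y": -0.3,"z": 0,"turn": -0.038},
  {"grip": 1,"x": 0.2,"y": -0.3,"z": 0,"turn": -0.038},
  {"grip": 1,"x": 0.2,"y": -0.3,"z": 0,"turn": -0.038},
  {"grip": 1,"x": 0.2,"y": -0.3,"z": 0,"turn": -0.038},
  {"grip": 1,"x": 0.2,"y": -0.3,"z": 0,"turn": -0.038},
  {"grip": 1,"x": 0.1,"y": -0.3,"z": 0,"turn": -0.038},
  {"grip": 1,"x": 0.1,"y": -0.3,"z": 0,"turn": -0.038},
  {"grip": 1,"x": 0,"y": -0.3,"z": 0,"turn": -0.038},
  {"grip": 1,"x": 0,"y": -0.3,"z": 0,"turn": -0.038},
  {"grip": 1,"x": 0,"y": -0.3,"z": 0,"turn": -0.038},
  {"grip": 1,"x": 0,"y": -0.3,"z": 0,"turn": -0.038},
  {"grip": 1,"x": 0,"y": -0.3,"z": 0,"turn": -0.038},
  {"grip": 1,"x": 0,"y": -0.3,"z": 0,"turn": -0.038},
  {"grip": 1,"x": 0,"y": -0.3,"z": 0,"turn": -0.038},
  {"grip": 1,"x": -0.05,"y": -0.3,"z": 0,"turn": -0.038},
  {"grip": 1,"x": -0.05,"y": -0.3,"z": 0,"turn": -0.038},
  {"grip": 1,"x": -0.05,"y": -0.3,"z": 0,"turn": -0.038},
  {"grip": 1,"x": -0.05,"y": -0.3,"z": 0,"turn": -0.038},
  {"grip": 1,"x": 0,"y": -0.3,"z": 0,"turn": -0.038},
])

```text
clock: 3.07
position: [330.0, -198.4, 405.3]
orientation: [0.981, 0.193, 0.0, 0.001]
force: [1.4, 0.2, 0.1]
gripper_width: 85.4
finger_force: 0.0
```

```bash
cat > o.py <<'E'
from h import *
from scipy.spatial.transform import Rotation as Ro
np.set_printoptions(precision=2,suppress=True)
st=observe(); T=Ro.from_quat(st['orientation']).as_matrix()
print(st['clock'],st['position'],'yawy',np.degrees(np.arctan2(T[1,1],T[0,1])),'zax',T[:,2],'F',st['force'],'w',st['gripper_width'],'ff',st['finger_force'],'j6',st['joint_positions'][5])
E
python3 o.py
cat > f2.py <<'E'
exec(open('f.py').read().split('r=least')[0])
for c in ([629,168.5,71],[628.7,166,75]):
    def rs(k):
        r=np.array(res(np.r_[c,k[:2]])).reshape(-1,2); r[:7]-=k[2:4]; r[7:]-=k[4:6]; return r.ravel()
    r=least_squares(rs,[0,.66,0,0,0,0],loss='soft_l1'); print(np.degrees(r.x[:2]),r.x[2:],np.sqrt(np.mean(r.fun**2)))
E
python3 f2.py
```

```text
3.0667 [ 329.97 -198.41  405.26] yawy -67.69360407376787 zax [ 0. -0. -1.] F [1.35 0.21 0.06] w 85.44259709814825 ff 0.0 j6 0.4925950166027674
[ 4.3  39.77] [-0.69  1.29 -0.79  0.45] 1.699204645404981
[ 4.22 40.04] [-0.33  0.66 -0.2   0.27] 1.6854563431400251
```

Request:
apply_moves([
  {"grip": 1,"x": 0.015,"y": -0.233,"z": -0.1,"turn": -0.037},
  {"grip": 1,"x": 0.015,"y": -0.233,"z": -0.1,"turn": 0},
  {"grip": 1,"x": 0.015,"y": -0.233,"z": -0.2,"turn": 0},
  {"grip": 1,"x": 0.015,"y": -0.233,"z": -0.2,"turn": 0},
  {"grip": 1,"x": 0,"y": 0,"z": -0.2,"turn": 0},
  {"grip": 1,"x": 0,"y": 0,"z": -0.2,"turn": 0},
  {"grip": 1,"x": 0,"y": 0,"z": 0,"turn": 0},
])

```text
clock: 3.75
position: [337.5, -307.0, 279.3]
orientation: [0.99, 0.14, -0.003, -0.005]
force: [-1.2, 0.4, -0.6]
gripper_width: 85.4
finger_force: 0.0
```

```bash
python3 o.py
python3 - <<'E'
from h import *
s=snap('side','s1');t=snap('top','t1')
z=lambda im,u,v,w,h,k:cv2.resize(im[v:v+h,u:u+w,::-1],(w*k,h*k),interpolation=cv2.INTER_CUBIC)
cv2.imwrite('pics/c2.png',np.hstack([z(s['color'],210,200,130,180,3),z(t['color'],300,180,130,180,3)]))
E
```

```text
3.75 [ 337.52 -306.98  279.27] yawy -73.91010039769644 zax [-0.01  0.01 -1.  ] F [-1.21  0.37 -0.55] w 85.40506186623968 ff 0.0 j6 0.42734041337561823
```

View pics/c2.png

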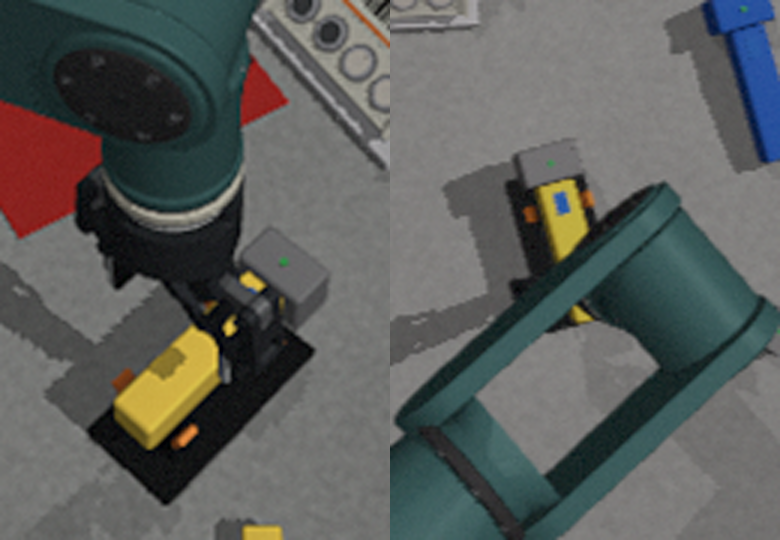

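Side crop: the open fingers straddle the handle between the saddles, around (225,330) in the crop. Descend and grip.

Request:
apply_moves([
  {"grip": 1,"x": 0,"y": 0,"z": -0.2,"turn": 0},
  {"grip": 1,"x": 0,"y": 0,"z": -0.2,"turn": 0},
  {"grip": 1,"x": 0,"y": 0,"z": -0.13,"turn": 0},
  {"grip": 1,"x": 0,"y": 0,"z": 0,"turn": 0},
  {"grip": -0.3,"x": 0,"y": 0,"z": 0,"turn": 0},
  {"grip": -0.3,"x": 0,"y": 0,"z": 0,"turn": 0},
  {"grip": -0.3,"x": 0,"y": 0,"z": 0,"turn": 0},
  {"grip": -0.3,"x": 0,"y": 0,"z": 0,"turn": 0},
  {"grip": -0.3,"x": 0,"y": 0,"z": 0,"turn": 0},
  {"grip": -0.3,"x": 0,"y": 0,"z": 0,"turn": 0},
], squeeze=20)

```text
clock: 4.68
position: [339.0, -309.2, 222.9]
orientation: [0.99, 0.14, 0.001, 0.001]
force: [0.0, -0.2, 5.7]
gripper_width: 33.3
finger_force: 22.0
```

```bash
python3 o.py
```

```text
4.6833 [ 339.   -309.2   222.93] yawy -73.96108960812865 zax [ 0. -0. -1.] F [ 0.02 -0.16  5.74] w 33.31790842989851 ff 22.012273371219635 j6 0.42764050301237705
```

Request:
apply_moves([
  {"grip": -0.3,"x": 0,"y": 0,"z": 0.1,"turn": 0},
  {"grip": -0.3,"x": 0,"y": 0,"z": 0.2,"turn": 0},
  {"grip": -0.3,"x": 0,"y": 0,"z": 0.2,"turn": 0},
  {"grip": -0.3,"x": 0,"y": 0,"z": 0.2,"turn": 0},
  {"grip": -0.3,"x": 0,"y": 0,"z": 0.2,"turn": 0},
  {"grip": -0.3,"x": 0,"y": 0,"z": 0,"turn": 0},
  {"grip": -0.3,"x": 0,"y": 0,"z": 0,"turn": 0},
  {"grip": -0.3,"x": 0,"y": 0,"z": 0,"turn": 0},
])

```text
clock: 5.35
position: [338.2, -308.4, 327.7]
orientation: [0.99, 0.139, -0.001, -0.001]
force: [0.0, 1.2, -2.0]
gripper_width: 33.6
finger_force: 21.1
```

```bash
cat > sc.py <<'E'
# fit the pitch of the held scanner (nose-down angle) from the side/top pictures, via yellow-handle and detections
from h import *
import sys
from scipy.spatial.transform import Rotation as Ro
np.set_printoptions(precision=1,suppress=True)
st=observe(); T=Ro.from_quat(st['orientation']).as_matrix(); g=st['position']+T[:,2]*155
for n in('side','top'):
    s=snap(n,n+sys.argv[1])
    for q in('scanner','scanner_window'):
        for r in tip_of(n,q)[:6]:
            x=np.array(r['xyz'])
            if np.linalg.norm(x-g)<170: print(n,q,round(r['score'],2),x,'rel grasp: along',(x-g)@-T[:,0],'side',(x-g)@T[:,1],'up',x[2]-g[2],'uv',proj(s,x))
print('grasp',g)
E
python3 sc.py 3; python3 o.py
```

```text
side scanner 0.7 [ 365.7 -301.1  143.8] rel grasp: along -28.680360512737423 side 1.0080649486623954 up -28.874372210615576 uv [280.9 292.4]
side scanner_window 0.93 [ 427.5 -280.5  140.8] rel grasp: along -93.76946075825404 side -1.7132364045343744 up -31.874372210615576 uv [302.9 270.1]
top scanner 0.79 [ 366.4 -301.1  145. ] rel grasp: along -29.35178375041575 side 1.1988161471974506 up -27.674372210615587 uv [364.  257.8]
top scanner_window 0.89 [ 431.6 -282.2  134.4] rel grasp: along -97.24750317571076 side 1.0670342798961057 up -38.27437221061558 uv [355.9 232.6]
grasp [ 337.9 -308.1  172.7]
5.65 [ 338.36 -308.53  327.95] yawy -73.96038878497272 zax [-0.  0. -1.] F [-0.43 -0.47 -2.57] w 33.65823794966045 ff 21.09663873910904 j6 0.4276381502180637
```

Request:
apply_moves([
  {"grip": -0.25,"x": 0,"y": 0,"z": 0,"turn": 0},
  {"grip": -0.25,"x": 0,"y": 0,"z": 0,"turn": 0},
  {"grip": -0.25,"x": 0,"y": 0,"z": 0,"turn": 0},
])

```text
clock: 5.9
position: [338.5, -308.7, 329.0]
orientation: [0.99, 0.14, -0.0, -0.0]
force: [0.0, -0.3, -2.0]
gripper_width: 33.6
finger_force: 21.1
```

Request:
apply_moves([
  {"grip": -0.23,"x": 0,"y": 0,"z": 0,"turn": 0},
  {"grip": -0.23,"x": 0,"y": 0,"z": 0,"turn": 0},
  {"grip": -0.23,"x": 0,"y": 0,"z": 0,"turn": 0},
])

```text
clock: 6.15
position: [338.5, -308.7, 329.2]
orientation: [0.99, 0.14, 0.0, 0.0]
force: [0.2, -0.5, -1.0]
gripper_width: 33.2
finger_force: 21.1
```

Request:
apply_moves([
  {"grip": -0.215,"x": 0,"y": 0,"z": 0,"turn": 0},
  {"grip": -0.215,"x": 0,"y": 0,"z": 0,"turn": 0},
])

```text
clock: 6.32
position: [338.5, -308.7, 329.2]
orientation: [0.99, 0.14, 0.0, 0.0]
force: [0.0, 0.5, -2.5]
gripper_width: 33.7
finger_force: 19.7
```

Request:
apply_moves([
  {"grip": -0.207,"x": 0,"y": 0,"z": 0,"turn": 0},
])

```text
clock: 6.4
position: [338.5, -308.7, 329.2]
orientation: [0.99, 0.14, -0.0, 0.0]
force: [-0.3, 0.3, -2.1]
gripper_width: 34.0
finger_force: 5.7
```

Request:
apply_moves([
  {"grip": -0.207,"x": 0,"y": 0,"z": 0,"turn": 0},
])

```text
clock: 6.48
position: [338.5, -308.7, 329.2]
orientation: [0.99, 0.14, 0.0, 0.0]
force: [-0.0, -0.2, -1.8]
gripper_width: 34.0
finger_force: 5.7
```

```bash
python3 sc.py 4
```

```text
side scanner 0.79 [ 366.3 -304.8  146.1] rel grasp: along -27.778362594242743 side 3.925173183523603 up -28.075907189989522 uv [282.2 293.1]
side scanner_window 0.82 [ 428.5 -282.4  139.5] rel grasp: along -93.74578606723266 side -0.4175493726794564 up -34.675907189989516 uv [303.8 270.9]
top scanner 0.62 [ 368.1 -302.3  145.6] rel grasp: along -30.199026816185523 side 2.019771901621728 up -28.575907189989522 uv [364.5 257.2]
top scanner_window 0.86 [ 430.  -283.3  135.9] rel grasp: along -94.93851147509056 side 0.8612962662206629 up -38.27590718998951 uv [356.4 233.2]
grasp [ 338.5 -308.7  174.2]
```

Request:
apply_moves([
  {"grip": -0.206,"x": 0,"y": 0,"z": 0,"turn": 0},
  {"grip": -0.206,"x": 0,"y": 0,"z": 0,"turn": 0},
])

```text
clock: 6.95
position: [338.5, -308.7, 329.2]
orientation: [0.99, 0.14, 0.0, 0.0]
force: [0.6, 0.3, -1.4]
gripper_width: 33.9
finger_force: 3.8
```

```bash
python3 sc.py 5
```

```text
side scanner 0.6 [ 358.4 -304.7  140.7] rel grasp: along -20.183595881775503 side 1.6396826496274586 up -33.477491341109214 uv [278.5 296.6]
side scanner_window 0.75 [ 419.5 -284.1  117.9] rel grasp: along -84.5942638432685 side -1.2796228341541065 up -56.2774913411092 uv [300.1 279.6]
top scanner 0.81 [ 342.2 -309.9  127.7] rel grasp: along -3.1759887911638707 side 2.1588786269848277 up -46.4774913411092 uv [366.4 267. ]
top scanner_window 0.69 [ 381.  -297.5   72.3] rel grasp: along -43.88536369819092 side 0.9532427495878314 up -101.8774913411092 uv [358.2 251.9]
grasp [ 338.5 -308.7  174.2]
```

Request:
apply_moves([
  {"grip": -0.35,"x": 0,"y": 0,"z": 0,"turn": 0},
  {"grip": -0.35,"x": 0,"y": 0,"z": 0,"turn": 0},
], squeeze=20)

```text
clock: 7.42
position: [338.5, -308.7, 329.2]
orientation: [0.99, 0.14, 0.0, 0.0]
force: [0.1, -0.6, -1.9]
gripper_width: 33.6
finger_force: 21.8
```

```bash
python3 sc.py 6
python3 - <<'E'
import cv2
cv2.imwrite('pics/c6.png',cv2.resize(cv2.imread('pics/side6.png')[200:380,210:350],None,fx=3,fy=3,interpolation=2))
E
```

```text
side scanner_window 0.57 [ 359.  -303.2   69.7] rel grasp: along -21.217321193271847 side 0.3478557084087601 up -104.45091486847592 uv [278.7 313.7]
top scanner 0.69 [ 336.6 -313.   125.9] rel grasp: along 3.0166148798674888 side 3.582639233707509 up -48.25091486847592 uv [367.4 269.2]
top scanner_window 0.92 [ 359.7 -303.9   62.1] rel grasp: along -21.696392135596838 side 1.2132311230409183 up -112.05091486847593 uv [359.9 259.7]
top scanner_window 0.22 [ 331.  -310.3  127.7] rel grasp: along 7.652465392247855 side -0.5594348758383378 up -46.45091486847592 uv [366.5 271.4]
grasp [ 338.5 -308.7  174.2]
```

View pics/c6.png

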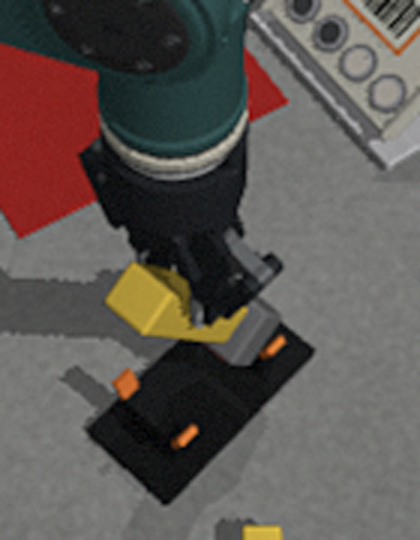

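The crop shows the scanner drooped about 58° nose-down (head near (245,335) in the crop), held firmly. I over-drooped on purpose. Now I move to clear bench and press the nose back to about 40°.

Request:
apply_moves([
  {"grip": -0.35,"x": 0,"y": 0,"z": 0.17,"turn": 0},
  {"grip": -0.35,"x": 0,"y": 0,"z": 0.17,"turn": 0},
  {"grip": -0.35,"x": 0.15,"y": -0.03,"z": 0,"turn": 0},
  {"grip": -0.35,"x": 0.25,"y": -0.06,"z": 0,"turn": 0},
  {"grip": -0.35,"x": 0.25,"y": -0.06,"z": 0,"turn": 0},
  {"grip": -0.35,"x": 0.25,"y": -0.06,"z": 0,"turn": 0},
  {"grip": -0.35,"x": 0.25,"y": -0.06,"z": 0,"turn": 0},
  {"grip": -0.35,"x": 0.2,"y": -0.09,"z": 0,"turn": 0},
  {"grip": -0.35,"x": 0,"y": 0,"z": -0.2,"turn": 0},
  {"grip": -0.35,"x": 0,"y": 0,"z": -0.2,"turn": 0},
  {"grip": -0.35,"x": 0,"y": 0,"z": -0.2,"turn": 0},
  {"grip": -0.35,"x": 0,"y": 0,"z": -0.1,"turn": 0},
  {"grip": -0.35,"x": 0,"y": 0,"z": -0.1,"turn": 0},
  {"grip": -0.35,"x": 0,"y": 0,"z": 0,"turn": 0},
  {"grip": -0.35,"x": 0,"y": 0,"z": 0,"turn": 0},
])

```text
clock: 8.97
position: [500.6, -352.2, 275.2]
orientation: [0.99, 0.139, 0.001, 0.001]
force: [-0.2, 0.5, -0.1]
gripper_width: 33.2
finger_force: 22.6
```

```bash
python3 sc.py 7; python3 o.py
```

```text
side scanner 0.85 [ 494.5 -356.6   74.7] rel grasp: along 7.318359929624036 side 2.1520865449697437 up -45.54581141196631 uv [351.3 300.8]
top scanner 0.74 [ 495.4 -356.4   76.4] rel grasp: along 6.39614986051116 side 2.211744606418715 up -43.84581141196631 uv [379.6 210.2]
top scanner_window 0.61 [ 522.7 -346.9   12.2] rel grasp: along -22.39101997594895 side 0.4911072976710754 up -108.04581141196631 uv [371.6 202.6]
grasp [ 500.9 -352.4  120.2]
9.2667 [ 500.58 -352.19  275.1 ] yawy -73.9691554050409 zax [ 0. -0. -1.] F [-1.63 -0.35  2.78] w 33.76387748449755 ff 22.91051298379898 j6 0.5854765070167051
```

Request:
apply_moves([
  {"grip": -0.35,"x": 0,"y": 0,"z": -0.04,"turn": 0},
  {"grip": -0.35,"x": 0,"y": 0,"z": -0.04,"turn": 0},
  {"grip": -0.35,"x": 0,"y": 0,"z": -0.04,"turn": 0},
  {"grip": -0.35,"x": 0,"y": 0,"z": -0.01,"turn": 0},
  {"grip": -0.35,"x": 0,"y": 0,"z": 0,"turn": 0},
  {"grip": -0.35,"x": 0,"y": 0,"z": 0,"turn": 0},
])

```text
clock: 9.77
position: [500.4, -352.3, 267.5]
orientation: [0.99, 0.14, 0.002, 0.003]
force: [-10.8, 4.5, 28.9]
gripper_width: 33.6
finger_force: 29.2
```

```bash
python3 sc.py 8; python3 o.py
```

```text
side scanner 0.65 [ 491.8 -354.9   74.2] rel grasp: along 9.455514462256588 side -1.0207107765481889 up -38.287756976183104 uv [349.6 300.9]
side scanner_window 0.57 [ 517.7 -346.1   14.2] rel grasp: along -17.71276234415538 side -2.6766103227052973 up -98.2877569761831 uv [354.  305.8]
top scanner 0.69 [ 496.5 -359.    71.5] rel grasp: along 6.07971230606433 side 4.202782994512171 up -40.98775697618311 uv [380.1 210. ]
top scanner_window 0.58 [ 522.7 -346.6    9.8] rel grasp: along -22.36807359257373 side -0.8399421642439482 up -102.68775697618311 uv [371.4 202.7]
grasp [ 501.  -353.1  112.5]
10.0667 [ 500.37 -352.28  267.5 ] yawy -73.94325490046613 zax [ 0.   -0.01 -1.  ] F [-10.31   4.73  29.97] w 33.79782245876249 ff 29.179127172392327 j6 0.5849603550888566
```

Request:
apply_moves([
  {"grip": -0.35,"x": 0,"y": 0,"z": 0.05,"turn": 0},
  {"grip": -0.35,"x": -0.05,"y": -0.014,"z": 0,"turn": 0},
  {"grip": -0.35,"x": -0.05,"y": -0.014,"z": -0.01,"turn": 0},
  {"grip": -0.35,"x": -0.05,"y": -0.014,"z": -0.01,"turn": 0},
  {"grip": -0.35,"x": -0.05,"y": -0.014,"z": -0.02,"turn": 0},
  {"grip": -0.35,"x": -0.05,"y": -0.014,"z": -0.02,"turn": 0},
  {"grip": -0.35,"x": -0.03,"y": -0.009,"z": -0.01,"turn": 0},
  {"grip": -0.35,"x": 0,"y": 0,"z": 0,"turn": 0},
  {"grip": -0.35,"x": 0,"y": 0,"z": 0,"turn": 0},
])

```text
clock: 10.82
position: [466.1, -361.3, 254.7]
orientation: [0.99, 0.139, -0.001, -0.001]
force: [-0.8, -0.9, -2.4]
gripper_width: 33.5
finger_force: 20.7
```

```bash
python3 sc.py 9; python3 o.py
```

```text
side scanner 0.7 [ 515.8 -492.4    8.6] rel grasp: along -12.09812752115369 side 140.259588245343 up -91.06149633367875 uv [398.4 365.4]
side scanner 0.66 [ 465.7 -359.9   62.3] rel grasp: along -0.37426183142172326 side -1.0410378730540923 up -37.361496333678744 uv [339.8 312. ]
side scanner_window 0.8 [ 509.  -345.    15.7] rel grasp: along -46.20307172764862 side -3.3140857947120685 up -83.96149633367874 uv [350.4 307. ]
top scanner 0.69 [ 468.2 -363.4   59.6] rel grasp: along -1.8176255203875895 side 3.0188756195326265 up -40.06149633367874 uv [381.  220.5]
top scanner_window 0.79 [ 512.5 -349.2    9.1] rel grasp: along -48.4228368643458 side 1.7033650633702557 up -90.56149633367875 uv [372.3 206.3]
grasp [ 465.7 -361.1   99.7]
11.1167 [ 466.97 -361.22  255.59] yawy -73.9419327607429 zax [-0.  0. -1.] F [ 0.28  0.2  -1.75] w 33.49702621596265 ff 20.740655958652496 j6 0.5362049226697737
```

Request:
apply_moves([
  {"grip": -0.35,"x": 0,"y": 0,"z": 0.25,"turn": 0},
  {"grip": -0.35,"x": 0,"y": 0.1,"z": 0.25,"turn": 0.0375},
  {"grip": -0.35,"x": 0,"y": 0.1,"z": 0.25,"turn": 0.0375},
  {"grip": -0.35,"x": 0,"y": 0.1,"z": 0.25,"turn": 0.0375},
  {"grip": -0.35,"x": 0,"y": 0.2,"z": 0.25,"turn": 0.0375},
  {"grip": -0.35,"x": 0,"y": 0.2,"z": 0,"turn": 0.0375},
  {"grip": -0.35,"x": 0,"y": 0.2,"z": 0,"turn": 0.0375},
  {"grip": -0.35,"x": 0,"y": 0.2,"z": 0,"turn": 0.0375},
  {"grip": -0.35,"x": 0,"y": 0.2,"z": 0,"turn": 0.0375},
  {"grip": -0.35,"x": 0,"y": 0.2,"z": 0,"turn": 0.0375},
  {"grip": -0.35,"x": 0,"y": 0.2,"z": 0,"turn": 0.0375},
  {"grip": -0.35,"x": 0,"y": 0.2,"z": 0,"turn": 0.0375},
  {"grip": -0.35,"x": 0,"y": 0.2,"z": 0,"turn": 0.0375},
  {"grip": -0.35,"x": 0,"y": 0.2,"z": 0,"turn": 0.0375},
  {"grip": -0.35,"x": 0,"y": 0.2,"z": 0,"turn": 0.0375},
  {"grip": -0.35,"x": 0,"y": 0.2,"z": 0,"turn": 0.0375},
  {"grip": -0.35,"x": 0,"y": 0.2,"z": 0,"turn": 0.0375},
  {"grip": -0.35,"x": 0,"y": 0.2,"z": 0,"turn": 0.0375},
  {"grip": -0.35,"x": 0,"y": 0.2,"z": 0,"turn": 0.0375},
  {"grip": -0.35,"x": 0,"y": 0.2,"z": 0,"turn": 0.0375},
], squeeze=60)

```text
clock: 12.78
position: [466.6, 59.9, 406.1]
orientation: [0.304, 0.953, 0.0, 0.0]
force: [-0.1, -0.6, -0.1]
gripper_width: 32.8
finger_force: 65.2
```

```bash
python3 o.py
```

```text
12.7833 [466.62  59.92 406.08] yawy 54.63839935501818 zax [ 0. -0. -1.] F [-0.08 -0.63 -0.11] w 32.77427350721738 ff 65.22964239120483 j6 -0.9464884971077253
```

Request:
apply_moves([
  {"grip": -0.35,"x": 0.1,"y": 0.113,"z": 0,"turn": 0.037},
  {"grip": -0.35,"x": 0.17,"y": 0.113,"z": 0,"turn": 0.037},
  {"grip": -0.35,"x": 0.17,"y": 0.113,"z": 0,"turn": 0.037},
  {"grip": -0.35,"x": 0.17,"y": 0.113,"z": 0,"turn": 0.037},
  {"grip": -0.35,"x": 0.17,"y": 0.113,"z": 0,"turn": 0.037},
  {"grip": -0.35,"x": 0.17,"y": 0.113,"z": 0,"turn": 0.035},
  {"grip": -0.35,"x": 0.17,"y": 0.113,"z": 0,"turn": 0},
  {"grip": -0.35,"x": 0.17,"y": 0.116,"z": 0,"turn": 0},
  {"grip": -0.35,"x": 0.085,"y": 0,"z": 0,"turn": 0},
  {"grip": -0.35,"x": 0,"y": 0,"z": 0,"turn": 0},
  {"grip": -0.35,"x": 0,"y": 0,"z": 0,"turn": 0},
])

```text
clock: 13.7
position: [632.1, 167.7, 405.0]
orientation: [-0.034, 0.999, -0.0, -0.001]
force: [-0.6, -0.2, -2.0]
gripper_width: 32.6
finger_force: 65.2
```

```bash
python3 o.py; python3 sc.py 10
python3 - <<'E'
import cv2,numpy as np
z=lambda f,u,v:cv2.resize(cv2.imread(f)[v:v+130,u:u+130],None,fx=3,fy=3,interpolation=2)
cv2.imwrite('pics/c10.png',np.hstack([z('pics/side10.png',210,40),z('pics/top10.png',130,90)]))
E
```

```text
13.7 [632.12 167.7  405.05] yawy 93.90718217701253 zax [-0. -0. -1.] F [-0.58 -0.2  -1.96] w 32.62759276606491 ff 65.21053791046143 j6 -1.4663053851956092
side scanner 0.97 [629.8 164.9 212.1] rel grasp: along -2.1534022195216007 side -2.5834191636075765 up -37.94817606406201 uv [273.5  84.9]
side scanner_window 0.59 [584.6 166.1 164.3] rel grasp: along -47.07928147532532 side 1.707740020856438 up -85.748176064062 uv [258.  106.5]
top scanner 0.61 [634.4 164.3 211.7] rel grasp: along 2.3957448139953703 side -3.495353000138693 up -38.34817606406202 uv [179.9 148.8]
top scanner_window 0.76 [585.9 164.8 160.3] rel grasp: along -45.86358771127631 side 0.32335108162776754 up -89.748176064062 uv [183.9 171.7]
grasp [631.8 167.6 250. ]
```

View pics/c10.png

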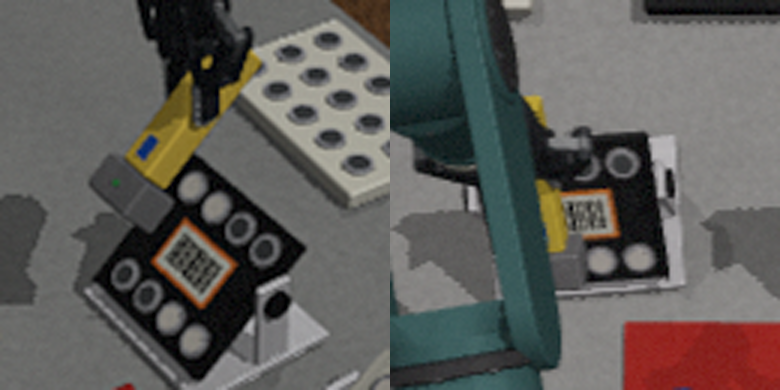

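Crop 10: the scanner hangs with its head towards the robot, parallel to the black panel, and the ticket is just below it. Lower to 70 mm and hold.

Request:
apply_moves([
  {"grip": -0.35,"x": 0,"y": 0.007,"z": -0.1,"turn": 0},
  {"grip": -0.35,"x": 0,"y": 0,"z": -0.1,"turn": 0.002},
  {"grip": -0.35,"x": 0,"y": 0,"z": -0.07,"turn": 0},
  {"grip": -0.35,"x": 0,"y": 0,"z": -0.04,"turn": 0},
  {"grip": -0.35,"x": 0,"y": 0,"z": 0,"turn": 0},
  {"grip": -0.35,"x": 0,"y": 0,"z": 0,"turn": 0},
  {"grip": -0.35,"x": 0,"y": 0,"z": 0,"turn": 0},
  {"grip": -0.35,"x": 0,"y": 0,"z": 0,"turn": 0},
])

```text
clock: 14.67
position: [632.0, 168.4, 369.6]
orientation: [-0.037, 0.999, 0.0, 0.001]
force: [0.6, 0.4, -1.0]
gripper_width: 32.6
finger_force: 65.2
```

```bash
cat > chk.py <<'E'
from h import *
from scipy.spatial.transform import Rotation as Ro
np.set_printoptions(precision=1,suppress=True)
O,W,F=[],[],[]
for k in range(2):
  for n in('side','top'):
    snapshot(n)
    for q,L,ref in(('scanner',O,(631,168,180)),('scanner_window',W,(585,166,128)),('scanner_focus',F,(629,168,71)),('black_ticket',[],(629,168,71))):
        for r in tip_of(n,q):
            x=np.array(r['xyz'])
            if np.linalg.norm(x-ref)<40: L.append(x); print(n,q,round(r['score'],2),x)
o,w=np.mean(O,0),np.mean(W,0); d=w-o
print('o',o,'w',w,'droop',np.degrees(-np.arctan2(d[2],np.hypot(d[0],d[1])))-6.8,'yaw',np.degrees(np.arctan2(d[1],d[0])))
E
python3 chk.py; python3 o.py
```

```text
side scanner 0.89 [631.4 167.4 175.3]
side scanner_window 0.7 [584.3 165.3 130.8]
side black_ticket 0.87 [628.8 164.5  72.9]
top scanner 0.88 [635.  167.4 171.2]
top scanner_window 0.78 [584.7 167.1 126.2]
top black_ticket 0.57 [629.4 170.2  71.9]
side scanner 0.98 [629.6 165.3 174.6]
side scanner_window 0.68 [583.6 163.5 129.7]
side black_ticket 0.77 [626.3 166.1  72.3]
top scanner 0.7 [635.1 167.  172.5]
top scanner_window 0.56 [586.4 165.5 124.8]
top black_ticket 0.7 [629.2 170.3  70.2]
o [632.8 166.8 173.4] w [584.8 165.3 127.9] droop 36.6566228758021 yaw -178.3004156770592
15.6667 [631.9  168.33 368.74] yawy 94.25106697577803 zax [ 0.  0. -1.] F [-0.77  0.6  -1.07] w 32.57026248933604 ff 65.219407081604 j6 -1.4713285985617708
```

Request:
apply_moves([
  {"grip": -0.35,"x": 0,"y": 0,"z": 0,"turn": 0},
  {"grip": -0.35,"x": 0,"y": 0,"z": 0,"turn": 0},
  {"grip": -0.35,"x": 0,"y": 0,"z": 0,"turn": 0},
  {"grip": -0.35,"x": 0,"y": 0,"z": 0,"turn": 0},
  {"grip": -0.35,"x": 0,"y": 0,"z": 0,"turn": 0},
  {"grip": -0.35,"x": 0,"y": 0,"z": 0,"turn": 0},
  {"grip": -0.35,"x": 0,"y": 0,"z": 0,"turn": 0},
  {"grip": -0.35,"x": 0,"y": 0,"z": 0,"turn": 0},
  {"grip": -0.35,"x": 0,"y": 0,"z": 0,"turn": 0},
  {"grip": -0.35,"x": 0,"y": 0,"z": 0,"turn": 0},
  {"grip": -0.35,"x": 0,"y": 0,"z": 0,"turn": 0},
  {"grip": -0.35,"x": 0,"y": 0,"z": 0,"turn": 0},
  {"grip": -0.35,"x": 0,"y": 0,"z": 0,"turn": 0},
  {"grip": -0.35,"x": 0,"y": 0,"z": 0.2,"turn": 0},
  {"grip": -0.35,"x": 0,"y": 0,"z": 0.2,"turn": 0},
  {"grip": -0.35,"x": -0.1,"y": 0,"z": 0.1,"turn": 0},
])

```text
clock: 17.0
position: [621.0, 168.1, 431.1]
orientation: [-0.037, 0.999, 0.0, 0.002]
force: [-0.1, -0.6, -0.0]
gripper_width: 33.2
finger_force: 65.3
```

Request:
apply_moves([
  {"grip": -0.35,"x": -0.05,"y": 0.21,"z": 0,"turn": 0},
  {"grip": -0.35,"x": -0.09,"y": 0.21,"z": 0,"turn": 0},
  {"grip": -0.35,"x": -0.09,"y": 0.21,"z": 0,"turn": 0},
  {"grip": -0.35,"x": -0.09,"y": 0.21,"z": 0,"turn": 0},
  {"grip": -0.35,"x": -0.09,"y": 0.21,"z": 0,"turn": 0},
  {"grip": -0.35,"x": -0.09,"y": 0.21,"z": 0,"turn": 0},
  {"grip": -0.35,"x": -0.09,"y": 0.21,"z": 0,"turn": 0},
  {"grip": -0.35,"x": -0.09,"y": 0.21,"z": 0,"turn": 0},
  {"grip": -0.35,"x": -0.09,"y": 0.21,"z": 0,"turn": 0},
  {"grip": -0.35,"x": -0.09,"y": 0.21,"z": 0,"turn": 0},
  {"grip": -0.35,"x": 0,"y": 0,"z": -0.2,"turn": 0},
  {"grip": -0.35,"x": 0,"y": 0,"z": -0.2,"turn": 0},
  {"grip": -0.35,"x": 0,"y": 0,"z": -0.2,"turn": 0},
  {"grip": -0.35,"x": 0,"y": 0,"z": -0.2,"turn": 0},
  {"grip": -0.35,"x": 0,"y": 0,"z": -0.2,"turn": 0},
  {"grip": -0.35,"x": 0,"y": 0,"z": -0.2,"turn": 0},
  {"grip": -0.35,"x": 0,"y": 0,"z": -0.1,"turn": 0},
  {"grip": -0.35,"x": 0,"y": 0,"z": -0.05,"turn": 0},
  {"grip": -0.35,"x": 0,"y": 0,"z": 0,"turn": 0},
  {"grip": -0.35,"x": 0,"y": 0,"z": 0,"turn": 0},
], squeeze=20)

```text
clock: 18.67
position: [517.0, 420.5, 267.9]
orientation: [-0.037, 0.999, 0.0, 0.001]
force: [0.0, 0.7, -1.3]
gripper_width: 32.8
finger_force: 65.2
```

```bash
python3 sc.py 11; python3 o.py
```

```text
side scanner 0.74 [516.6 420.8  73.6] rel grasp: along -0.7121012127827817 side 0.13596579463604788 up -39.32302777088515 uv [195.1  91.9]
side scanner_window 0.8 [467.2 417.   27.1] rel grasp: along -50.32910693366439 side -0.03682235547465418 up -85.82302777088515 uv [182.5 111.2]
top scanner 0.64 [517.6 419.7  73.2] rel grasp: along 0.20304390745721407 side -1.0354666636951948 up -39.72302777088514 uv [ 98.1 201. ]
top scanner_window 0.84 [474.2 416.1  23.3] rel grasp: along -43.420853078682704 side -1.45646552108082 up -89.62302777088514 uv [105.9 217.8]
grasp [517.3 420.7 112.9]
18.9667 [516.94 420.46 268.2 ] yawy 94.25041455371539 zax [ 0.  0. -1.] F [ 0.47  0.27 -0.71] w 33.03546442512266 ff 65.23465991020203 j6 -1.047189128670012
```

Request:
apply_moves([
  {"grip": -0.212,"x": 0,"y": 0,"z": 0,"turn": 0},
  {"grip": -0.212,"x": 0,"y": 0,"z": 0,"turn": 0},
  {"grip": -0.212,"x": 0,"y": 0,"z": -0.05,"turn": 0},
  {"grip": -0.212,"x": 0,"y": 0,"z": -0.06,"turn": 0},
  {"grip": -0.212,"x": 0.058,"y": 0.004,"z": -0.044,"turn": 0},
  {"grip": -0.212,"x": 0.058,"y": 0.004,"z": -0.044,"turn": 0},
  {"grip": -0.212,"x": 0.059,"y": 0.004,"z": -0.062,"turn": 0},
  {"grip": -0.212,"x": 0.059,"y": 0.004,"z": -0.062,"turn": 0},
  {"grip": -0.212,"x": 0.048,"y": 0.004,"z": -0.071,"turn": 0},
  {"grip": -0.212,"x": 0.048,"y": 0.004,"z": -0.071,"turn": 0},
  {"grip": -0.212,"x": 0.02,"y": 0.002,"z": -0.03,"turn": 0},
  {"grip": -0.212,"x": 0,"y": 0,"z": 0,"turn": 0},
  {"grip": -0.212,"x": 0,"y": 0,"z": 0,"turn": 0},
])

```text
clock: 20.05
position: [558.8, 423.3, 206.6]
orientation: [-0.037, 0.999, -0.0, -0.0]
force: [0.2, 0.1, -1.2]
gripper_width: 33.6
finger_force: 13.5
```

```bash
python3 sc.py 12; python3 o.py
```

```text
side scanner 0.68 [539.8 419.2  21.4] rel grasp: along -19.124594996661838 side -2.4896289213496146 up -30.17065394840143 uv [205.  104.1]
side scanner_window 0.64 [470.2 418.5   7.4] rel grasp: along -88.57323265116709 side 1.9749755313334796 up -44.17065394840143 uv [184.4 115.9]
top scanner 0.87 [539.3 418.6  16.1] rel grasp: along -19.663003039466023 side -3.0467985014626136 up -35.47065394840143 uv [106.8 195.5]
top scanner_window 0.72 [475.  414.2   3. ] rel grasp: along -84.10083134599535 side -2.66504801682643 up -48.57065394840143 uv [109.3 218. ]
grasp [558.7 423.1  51.6]
20.35 [558.58 423.51 208.04] yawy 94.26459970590699 zax [ 0.  0. -1.] F [ 0.18 -0.05 -1.17] w 34.10621107710546 ff 13.512015491724014 j6 -1.0773256722307212
```

Request:
apply_moves([
  {"grip": -0.212,"x": 0.012,"y": 0.001,"z": -0.035,"turn": 0},
  {"grip": -0.212,"x": 0.01,"y": 0.001,"z": -0.035,"turn": 0},
  {"grip": -0.212,"x": 0.008,"y": 0.001,"z": -0.035,"turn": 0},
  {"grip": -0.212,"x": 0,"y": 0,"z": 0,"turn": 0},
  {"grip": -0.212,"x": 0,"y": 0,"z": 0,"turn": 0},
])

```text
clock: 20.77
position: [562.3, 423.7, 194.2]
orientation: [-0.037, 0.999, -0.0, -0.0]
force: [0.5, -0.9, -1.3]
gripper_width: 33.6
finger_force: 13.6
```

```bash
python3 sc.py 13; python3 o.py
```

```text
side scanner 0.77 [538.5 419.9   6.9] rel grasp: along -23.79034767605547 side -1.897230960901148 up -32.28015347932632 uv [205.1 108. ]
side scanner_window 0.68 [470.4 416.6   2.3] rel grasp: along -91.94326200374782 side -0.1465849960077806 up -36.880153479326324 uv [185.  117.6]
top scanner 0.94 [541.  419.    6.2] rel grasp: along -21.36311278353028 side -2.979436613524467 up -32.98015347932632 uv [108.  195.3]
top scanner_window 0.57 [471.  415.8   1. ] rel grasp: along -91.40282484015015 side -0.9881824242324619 up -38.18015347932632 uv [109.  219.4]
grasp [562.1 423.6  39.2]
21.0667 [562.13 423.76 194.56] yawy 94.25592375545867 zax [-0. -0. -1.] F [-0.03 -0.28 -2.15] w 33.74888250639129 ff 13.507339507341385 j6 -1.079655071117068
```

Request:
apply_moves([
  {"grip": -0.35,"x": 0,"y": 0,"z": 0,"turn": 0},
  {"grip": -0.35,"x": 0,"y": 0,"z": 0.1,"turn": 0},
  {"grip": -0.35,"x": 0,"y": 0,"z": 0.2,"turn": 0},
  {"grip": -0.35,"x": 0,"y": 0,"z": 0.2,"turn": 0},
  {"grip": -0.35,"x": -0.1,"y": -0.133,"z": 0.13,"turn": 0},
  {"grip": -0.35,"x": -0.1,"y": -0.133,"z": 0,"turn": 0},
  {"grip": -0.35,"x": -0.1,"y": -0.133,"z": 0,"turn": 0},
  {"grip": -0.35,"x": -0.1,"y": -0.133,"z": 0,"turn": 0},
  {"grip": -0.35,"x": -0.1,"y": -0.133,"z": 0,"turn": 0},
  {"grip": -0.35,"x": -0.1,"y": -0.133,"z": 0,"turn": 0},
  {"grip": -0.35,"x": -0.09,"y": -0.133,"z": 0,"turn": 0},
  {"grip": -0.35,"x": 0,"y": 0,"z": 0,"turn": 0},
  {"grip": -0.35,"x": 0,"y": 0,"z": 0,"turn": 0},
], squeeze=25)

```text
clock: 22.15
position: [479.2, 311.6, 271.8]
orientation: [-0.037, 0.999, 0.001, 0.001]
force: [0.7, 0.5, -1.1]
gripper_width: 33.3
finger_force: 26.8
```

```bash
sed -i "s/('scanner','scanner_window')/('scanner','scanner_window','job_label')/" sc.py; python3 sc.py 14; python3 o.py
```

```text
side scanner 0.77 [451.9 307.5  88.7] rel grasp: along -27.849355153213693 side -2.2380687366510075 up -28.087337418351794 uv [190.2 117.2]
side scanner_window 0.73 [388.4 304.1  83.7] rel grasp: along -91.43583436460318 side -0.9784386472712449 up -33.087337418351794 uv [169.  127.6]
side job_label 0.72 [391.3 307.2   6.7] rel grasp: along -88.44229342552782 side 1.8264293988988105 up -110.0873374183518 uv [174.7 147.9]
top scanner 0.66 [459.8 309.5  83.6] rel grasp: along -19.832342584126778 side -0.8275279194150582 up -33.1873374183518 uv [136.1 221.8]
top scanner 0.63 [391.8 306.2  75.3] rel grasp: along -87.90477239880197 side 0.8585565970043129 up -41.4873374183518 uv [137.6 246.8]
top scanner_window 0.71 [390.1 308.1  74.7] rel grasp: along -89.46188765917768 side 2.877494875374773 up -42.087337418351794 uv [137.  247.4]
top job_label 0.76 [392.6 303.9   0.7] rel grasp: along -87.39752803644483 side -1.5657749022025196 up -116.0873374183518 uv [146.7 246.6]
grasp [479.5 311.7 116.8]
22.55 [479.72 312.46 270.3 ] yawy 94.27289910592539 zax [-0.  0. -1.] F [-1.21 -0.21 -1.69] w 33.05300418437262 ff 26.846998929977417 j6 -1.1671383143574348
```

Run:
```python
import cv2,numpy as np
z=lambda f,u,v:cv2.resize(cv2.imread(f)[v:v+130,u:u+130],None,fx=3,fy=3,interpolation=2)
cv2.imwrite('pics/c14.png',np.hstack([z('pics/side14.png',130,60),z('pics/top14.png',80,160)]))
```

```text
(no output)
```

View pics/c14.png

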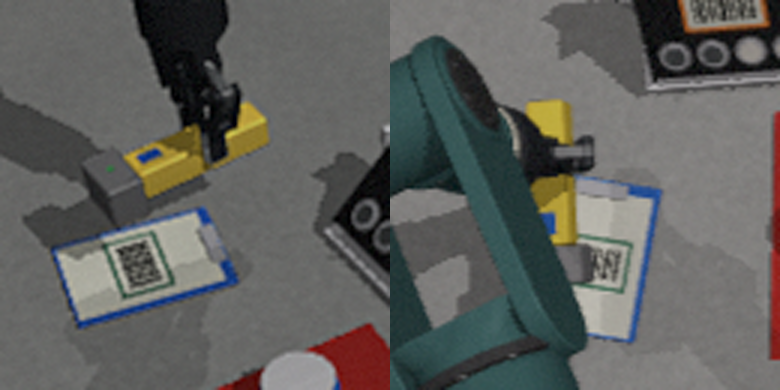

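Crop 14: the scanner is level above the clipboard, with the window at about (389,306,78) over the label at (390,306). Hold, then lift.

Request:
apply_moves([
  {"grip": -0.35,"x": 0,"y": 0,"z": 0,"turn": 0},
  {"grip": -0.35,"x": 0,"y": 0,"z": 0,"turn": 0},
  {"grip": -0.35,"x": 0,"y": 0,"z": 0,"turn": 0},
  {"grip": -0.35,"x": 0,"y": 0,"z": 0,"turn": 0},
  {"grip": -0.35,"x": 0,"y": 0,"z": 0,"turn": 0},
  {"grip": -0.35,"x": 0,"y": 0,"z": 0,"turn": 0},
  {"grip": -0.35,"x": 0,"y": 0,"z": 0,"turn": 0},
  {"grip": -0.35,"x": 0,"y": 0,"z": 0,"turn": 0},
  {"grip": -0.35,"x": 0,"y": 0,"z": 0,"turn": 0},
  {"grip": -0.35,"x": 0,"y": 0,"z": 0,"turn": 0},
  {"grip": -0.35,"x": 0,"y": 0,"z": 0,"turn": 0},
  {"grip": -0.35,"x": 0,"y": 0,"z": 0,"turn": 0},
  {"grip": -0.35,"x": 0,"y": 0,"z": 0,"turn": 0},
  {"grip": -0.35,"x": 0,"y": 0,"z": 0,"turn": 0},
  {"grip": -0.35,"x": 0,"y": 0,"z": 0,"turn": 0},
  {"grip": -0.35,"x": 0,"y": 0,"z": 0,"turn": 0},
  {"grip": -0.35,"x": 0,"y": 0,"z": 0.2,"turn": 0},
  {"grip": -0.35,"x": 0,"y": 0,"z": 0.2,"turn": 0},
  {"grip": -0.35,"x": 0,"y": 0,"z": 0.2,"turn": 0},
  {"grip": -0.35,"x": 0,"y": 0,"z": 0.2,"turn": 0},
])

```text
clock: 24.22
position: [479.4, 312.0, 367.4]
orientation: [-0.037, 0.999, -0.0, -0.0]
force: [0.1, 0.8, -1.7]
gripper_width: 33.4
finger_force: 26.8
```

Request:
apply_moves([
  {"grip": -0.35,"x": 0,"y": -0.1,"z": 0,"turn": -0.0375},
  {"grip": -0.35,"x": 0,"y": -0.2,"z": 0,"turn": -0.0375},
  {"grip": -0.35,"x": 0,"y": -0.22,"z": 0,"turn": -0.0375},
  {"grip": -0.35,"x": 0,"y": -0.22,"z": 0,"turn": -0.0375},
  {"grip": -0.35,"x": 0,"y": -0.22,"z": 0,"turn": -0.0375},
  {"grip": -0.35,"x": 0,"y": -0.22,"z": 0,"turn": -0.0375},
  {"grip": -0.35,"x": 0,"y": -0.22,"z": 0,"turn": -0.0375},
  {"grip": -0.35,"x": 0,"y": -0.22,"z": 0,"turn": -0.0375},
  {"grip": -0.35,"x": 0,"y": -0.22,"z": 0,"turn": -0.0375},
  {"grip": -0.35,"x": 0,"y": -0.22,"z": 0,"turn": -0.0375},
  {"grip": -0.35,"x": -0.05,"y": -0.22,"z": 0,"turn": -0.0375},
  {"grip": -0.35,"x": -0.05,"y": -0.22,"z": 0,"turn": -0.0375},
  {"grip": -0.35,"x": -0.1,"y": -0.22,"z": 0,"turn": -0.0375},
  {"grip": -0.35,"x": -0.1,"y": -0.22,"z": 0,"turn": -0.0375},
  {"grip": -0.35,"x": -0.1,"y": -0.22,"z": 0,"turn": -0.0375},
  {"grip": -0.35,"x": -0.1,"y": -0.22,"z": 0,"turn": -0.0375},
  {"grip": -0.35,"x": -0.1,"y": -0.22,"z": 0,"turn": -0.0375},
  {"grip": -0.35,"x": -0.1,"y": -0.22,"z": 0,"turn": -0.0375},
  {"grip": -0.35,"x": -0.1,"y": -0.22,"z": 0,"turn": -0.0375},
  {"grip": -0.35,"x": -0.1,"y": -0.22,"z": 0,"turn": -0.0375},
])

```text
clock: 25.88
position: [370.5, -200.2, 366.7]
orientation: [0.91, 0.414, 0.0, 0.0]
force: [-0.2, -1.2, -1.9]
gripper_width: 33.5
finger_force: 26.9
```

```bash
python3 o.py
```

```text
25.8833 [ 370.53 -200.16  366.73] yawy -41.08198065454224 zax [ 0. -0. -1.] F [-0.16 -1.18 -1.94] w 33.49104866466026 ff 26.855533719062805 j6 0.08693393406397974
```

Request:
apply_moves([
  {"grip": -0.35,"x": -0.04,"y": -0.15,"z": 0,"turn": -0.037},
  {"grip": -0.35,"x": -0.04,"y": -0.15,"z": 0,"turn": -0.037},
  {"grip": -0.35,"x": -0.04,"y": -0.15,"z": 0,"turn": -0.037},
  {"grip": -0.35,"x": -0.04,"y": -0.15,"z": 0,"turn": -0.037},
  {"grip": -0.35,"x": -0.04,"y": -0.15,"z": -0.1,"turn": -0.0365},
  {"grip": -0.35,"x": -0.03,"y": -0.153,"z": -0.2,"turn": 0},
  {"grip": -0.35,"x": 0,"y": 0,"z": -0.2,"turn": 0},
  {"grip": -0.35,"x": 0,"y": 0,"z": -0.14,"turn": 0},
  {"grip": -0.35,"x": 0,"y": 0,"z": 0,"turn": 0},
  {"grip": -0.35,"x": 0,"y": 0,"z": 0,"turn": 0},
])

```text
clock: 26.72
position: [343.6, -307.3, 288.9]
orientation: [0.99, 0.139, -0.001, -0.001]
force: [-0.2, -0.3, -1.1]
gripper_width: 33.3
finger_force: 26.8
```

```bash
sed -i "s/'job_label')/'scanner_rest')/" sc.py; python3 sc.py 15; python3 sc.py 16; python3 o.py
python3 - <<'E'
from h import *
for n in('side','top'):
    s=snapshot(n)
    im=s['color'].astype(int); y=((im[:,:,0]>150)&(im[:,:,1]>120)&(im[:,:,2]<80)).astype(np.uint8)
    o=((im[:,:,0]>140)&(im[:,:,1]<125)&(im[:,:,1]>60)&(im[:,:,2]<70)).astype(np.uint8)
    for c in cv2.findContours(o,0,2)[0]:
        if cv2.contourArea(c)>4: M=c[:,0].mean(0); print(n,'orange',M,unproj(s,M,50)[:2].round(1))
s=[cv2.imread(f'pics/{n}16.png') for n in('side','top')]
z=lambda im,u,v:cv2.resize(im[v:v+120,u:u+130],None,fx=3,fy=3,interpolation=2)
cv2.imwrite('pics/c16.png',np.hstack([z(s[0],220,240),z(s[1],300,200)]))
E
```

```text
side scanner 0.94 [ 365.3 -303.1  102.2] rel grasp: along -22.177703412695287 side 2.394473654161629 up -31.729636946188563 uv [281.4 304.2]
side scanner 0.66 [ 367.4 -303.3   -6. ] rel grasp: along -24.255340182329274 side 3.4006896467041887 up -139.92963694618857 uv [282.5 328.7]
side scanner_window 0.84 [ 432.  -284.4   99. ] rel grasp: along -91.45138094192926 side 2.8502448996771945 up -34.929636946188566 uv [305.2 281.8]
side scanner_rest 0.75 [ 367.  -303.    -4.4] rel grasp: along -23.952060770722085 side 2.998424982347693 up -138.32963694618857 uv [282.3 328.4]
top scanner 0.81 [ 369.5 -304.   105.6] rel grasp: along -25.962170263028426 side 4.412084758945554 up -28.32963694618857 uv [362.6 256.4]
top scanner_window 0.72 [ 432.7 -286.    97.5] rel grasp: along -91.68384296886352 side 4.584581548445627 up -36.429636946188566 uv [355.2 232.7]
top scanner_rest 0.73 [ 369.  -301.    -0.9] rel grasp: along -26.422935206222498 side 1.6210183676842334 up -134.82963694618857 uv [355.4 255.9]
grasp [ 343.4 -307.   133.9]
side scanner 0.62 [ 428.2 -282.3  100.2] rel grasp: along -87.6
[... 2362 characters left out ...]
7.77358491  15.62264151] [1061.4  188.2]
top orange [358.5          9.78571429] [1080.6 -306.9]
top orange [386.58181818  13.18181818] [1070.7 -388.2]
top orange [353.08571429   6.05714286] [1091.8 -291.3]
top orange [345.63265306  15.69387755] [1062.7 -269.5]
top orange [314.65217391   5.13043478] [1094.2 -179.8]
top orange [292.21428571  15.95238095] [1061.4 -114.8]
top orange [250.26086957  11.45217391] [1074.6    7. ]
top orange [224.89473684   9.84210526] [1079.2   80.7]
top orange [213.73958333   9.6875    ] [1079.6  113.1]
top orange [180.86666667   6.33333333] [1089.4  208.8]
top orange [158.20512821  14.71794872] [1063.9  274.1]
top orange [119.51136364  13.28409091] [1067.8  386.7]
```

View pics/c16.png

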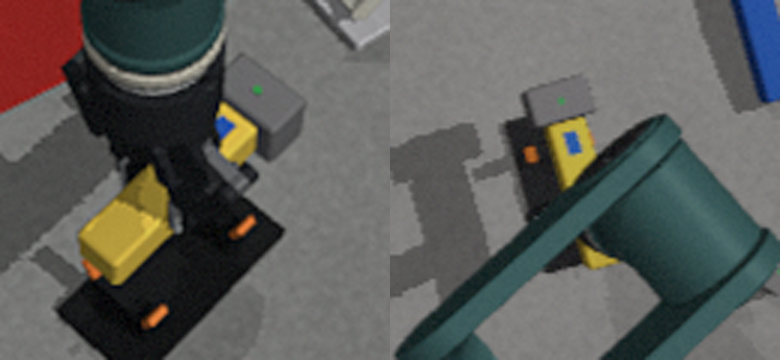

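Crop 16: the scanner is level and aligned above the rest, between the orange cheeks. Lower it with a soft grip at the end.

Request:
apply_moves([
  {"grip": -0.35,"x": -0.008,"y": -0.002,"z": -0.15,"turn": 0},
  {"grip": -0.35,"x": 0,"y": 0,"z": -0.15,"turn": 0},
  {"grip": -0.35,"x": 0,"y": 0,"z": -0.12,"turn": 0},
  {"grip": -0.212,"x": 0,"y": 0,"z": -0.05,"turn": 0},
  {"grip": -0.212,"x": 0,"y": 0,"z": -0.02,"turn": 0},
  {"grip": -0.212,"x": 0,"y": 0,"z": -0.02,"turn": 0},
  {"grip": -0.212,"x": 0,"y": 0,"z": 0,"turn": 0},
  {"grip": -0.212,"x": 0,"y": 0,"z": 0,"turn": 0},
])

```text
clock: 28.28
position: [343.2, -308.1, 229.4]
orientation: [0.99, 0.139, 0.0, 0.001]
force: [-0.0, 0.0, -1.6]
gripper_width: 33.8
finger_force: 13.7
```

```bash
python3 o.py;python3 sc.py 17
```

```text
28.2833 [ 343.21 -308.06  229.39] yawy -73.96288032929485 zax [ 0. -0. -1.] F [-0.01  0.03 -1.65] w 33.809331205394564 ff 13.709213733673096 j6 0.43641700123521654
side scanner 0.59 [ 366.5 -301.9   47.3] rel grasp: along -23.94478630470541 side 0.20049375890653598 up -27.085625998630704 uv [281.7 316.6]
side scanner_rest 0.55 [ 365.2 -305.1   -4.2] rel grasp: along -21.772946923436766 side 2.8284682019590672 up -78.5856259986307 uv [282.  329.6]
top scanner 0.92 [ 366.1 -302.    43.6] rel grasp: along -23.529968679567645 side 0.17975065633317622 up -30.7856259986307 uv [358.2 257.2]
top scanner 0.6 [ 297.2 -457.1    6.5] rel grasp: along 85.56437640112635 side 130.1455564679608 up -67.8856259986307 uv [410.5 281.4]
top scanner_window 0.88 [ 428.9 -283.5   30.1] rel grasp: along -88.98670442223803 side -0.2743102688972064 up -44.2856259986307 uv [350.7 234.8]
top scanner_rest 0.95 [ 366.  -298.9   -2.8] rel grasp: along -24.255676077237105 side -2.90682769234251 up -77.1856259986307 uv [354.6 256.9]
grasp [ 343.4 -308.3   74.4]
```

Request:
apply_moves([
  {"grip": -0.208,"x": 0,"y": 0,"z": -0.01,"turn": 0},
  {"grip": -0.208,"x": 0,"y": 0,"z": -0.01,"turn": 0},
  {"grip": -0.208,"x": 0,"y": 0,"z": -0.01,"turn": 0},
  {"grip": -0.208,"x": 0,"y": 0,"z": 0,"turn": 0},
  {"grip": -0.208,"x": 0,"y": 0,"z": 0,"turn": 0},
])

```text
clock: 29.1
position: [342.9, -307.8, 224.8]
orientation: [0.99, 0.139, -0.0, 0.0]
force: [0.4, 0.1, -0.9]
gripper_width: 33.8
finger_force: 7.0
```

Request:
apply_moves([
  {"grip": -0.208,"x": 0,"y": 0,"z": -0.01,"turn": 0},
  {"grip": -0.208,"x": 0,"y": 0,"z": -0.01,"turn": 0},
  {"grip": -0.208,"x": 0,"y": 0,"z": 0,"turn": 0},
  {"grip": -0.208,"x": 0,"y": 0,"z": 0,"turn": 0},
])

```text
clock: 29.43
position: [343.1, -307.8, 224.2]
orientation: [0.99, 0.14, 0.0, 0.0]
force: [-3.2, 3.3, 7.6]
gripper_width: 33.9
finger_force: 8.0
```

Request:
apply_moves([
  {"grip": -0.206,"x": 0,"y": 0,"z": 0,"turn": 0},
  {"grip": -0.206,"x": 0,"y": 0,"z": 0,"turn": 0},
  {"grip": -0.205,"x": 0,"y": 0,"z": 0,"turn": 0},
  {"grip": -0.205,"x": 0,"y": 0,"z": 0,"turn": 0},
  {"grip": -0.205,"x": 0,"y": 0,"z": 0,"turn": 0},
])

```text
clock: 29.85
position: [343.2, -307.7, 222.9]
orientation: [0.99, 0.14, 0.0, 0.0]
force: [-0.9, 0.8, 3.2]
gripper_width: 34.3
finger_force: 2.6
```

```bash
python3 o.py;python3 sc.py 18
```

```text
29.85 [ 343.15 -307.73  222.95] yawy -73.95767868222642 zax [ 0. -0. -1.] F [-0.91  0.82  3.18] w 34.27359469708031 ff 2.5802663527429104 j6 0.43637597194077105
side scanner 0.8 [ 365.5 -302.    38.9] rel grasp: along -22.906343189658728 side 0.5588242808159076 up -29.046105628546293 uv [281.3 318.8]
side scanner_window 0.72 [ 427.1 -281.6   34. ] rel grasp: along -87.74088630769751 side -2.0267839755296264 up -33.94610562854629 uv [301.4 298. ]
side scanner_rest 0.79 [ 368.8 -304.8   -2.5] rel grasp: along -25.269557241047483 side 4.136187105142879 up -70.44610562854629 uv [283.4 328.2]
top scanner 0.61 [ 298.  -458.9    7.6] rel grasp: along 85.35006903230034 side 132.6760171685326 up -60.34610562854629 uv [411.2 281.1]
top scanner 0.6 [ 367.  -305.1   37.2] rel grasp: along -23.48983458982206 side 3.9515749621381437 up -30.74610562854629 uv [358.9 256.8]
top scanner_window 0.71 [ 430.7 -284.1   29.9] rel grasp: along -90.50640669400832 side 1.368180517118055 up -38.04610562854629 uv [350.9 234.2]
top scanner_rest 0.94 [ 367.3 -299.5    0.9] rel grasp: along -25.295447539685647 side -1.3698414798883807 up -67.04610562854629 uv [355.  256.5]
grasp [ 343.3 -307.8   67.9]
```

Request:
apply_moves([
  {"grip": -0.19,"x": 0,"y": 0,"z": 0,"turn": 0},
  {"grip": -0.15,"x": 0,"y": 0,"z": 0,"turn": 0},
  {"grip": 0,"x": 0,"y": 0,"z": 0,"turn": 0},
  {"grip": 0.3,"x": 0,"y": 0,"z": 0,"turn": 0},
  {"grip": 0.6,"x": 0,"y": 0,"z": 0,"turn": 0},
  {"grip": 0.6,"x": 0,"y": 0,"z": 0,"turn": 0},
  {"grip": 0.6,"x": 0,"y": 0,"z": 0.05,"turn": 0},
  {"grip": 0.6,"x": 0,"y": 0,"z": 0.15,"turn": 0},
  {"grip": 0.6,"x": 0,"y": 0,"z": 0.25,"turn": 0},
  {"grip": 0.6,"x": 0,"y": 0,"z": 0.25,"turn": 0},
  {"grip": 0.6,"x": 0,"y": 0,"z": 0.25,"turn": 0},
  {"grip": 0.6,"x": -0.1,"y": 0.2,"z": 0.25,"turn": 0},
  {"grip": 0.6,"x": -0.1,"y": 0.25,"z": 0,"turn": 0},
  {"grip": 0.6,"x": 0,"y": 0.25,"z": 0,"turn": 0},
  {"grip": 0.6,"x": 0,"y": 0.25,"z": 0,"turn": 0},
  {"grip": 0.6,"x": 0,"y": 0.25,"z": 0,"turn": 0},
  {"grip": 0.6,"x": 0,"y": 0,"z": 0,"turn": 0},
])

```text
clock: 31.67
position: [318.4, -160.2, 367.3]
orientation: [0.99, 0.142, 0.001, -0.001]
force: [-0.8, -0.8, 0.7]
gripper_width: 68.5
finger_force: 0.0
```

```bash
python3 o.py; python3 m.py | grep yellow
python3 - <<'E'
from h import *
s=[snap(n,n+'19')['color'][:,:,::-1] for n in('side','top')]
z=lambda im,u,v:cv2.resize(im[v:v+120,u:u+130],None,fx=3,fy=3,interpolation=2)
cv2.imwrite('pics/c19.png',np.hstack([z(s[0],220,240),z(s[1],300,200)]))
for q in('tin','loupe','black_ticket','white_ticket'):
    for n in('side','top'): print(q,n,[(r['score'],np.round(r['xyz'])) for r in tip_of(n,q)[:1]])
E
```

```text
31.6667 [ 318.4  -160.19  367.26] yawy -73.69789347324229 zax [ 0.  0. -1.] F [-0.82 -0.79  0.74] w 68.48800984202738 ff 0.0 j6 0.6599177681013556
side yellow 467.0 [[290.90380859375, 375.1524353027344], [303.470947265625, 374.8382263183594], [304.57464599609375, 418.9856262207031], [292.00750732421875, 419.2998352050781]] [[314.9, -417.8], [334.4, -429.1], [294.9, -493.0], [276.5, -482.3]]
side yellow 1117.5 [[247.00003051757812, 335.0000305175781], [292.5000305175781, 289.5000305175781], [306.0000305175781, 303.0000305175781], [260.5000305175781, 348.5000305175781]] [[284.8, -309.6], [410.6, -272.0], [417.1, -311.8], [293.3, -346.1]]
top yellow 246.0 [[393.0514831542969, 272.4162902832031], [397.3089904785156, 265.4978332519531], [426.7124328613281, 283.5922546386719], [422.4549255371094, 290.5107116699219]] [[325.7, -392.7], [344.5, -404.6], [295.9, -484.0], [277.2, -472.1]]
top yellow 468.0 [[349.3439636230469, 242.3694305419922], [360.1719665527344, 239.1847381591797], [373.4681701660156, 284.3917236328125], [362.6401672363281, 287.576416015625]] [[407.0, -273.9], [415.9, -303.6], [293.0, -339.0], [284.2, -309.4]]
tin side [(0.53, array([441.,  72.,   4.]))]
tin top [(0.72, array([440.,  70.,   6.]))]
loupe side [(0.52, array([459., -71.,   4.]))]
loupe top [(0.51, array([462., -72.,   0.]))]
black_ticket side [(0.79, array([627., 166.,  74.]))]
black_ticket top [(0.5, array([ 366., -299.,   -3.]))]
white_ticket side [(0.68, array([ 626., -130.,   70.]))]
white_ticket top [(0.59, array([ 629., -134.,   69.]))]
```

View pics/c19.png

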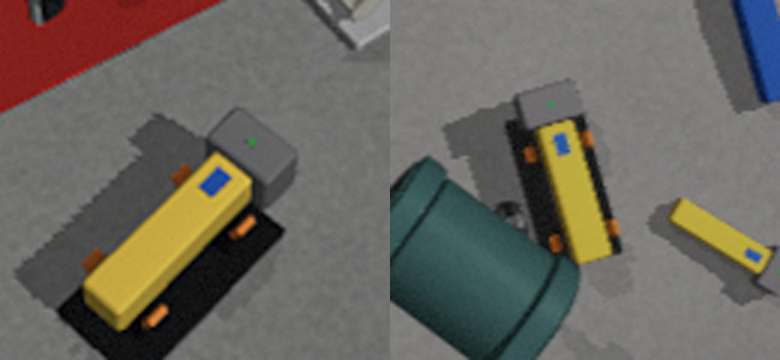

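Crop 19: the scanner lies in its rest between the orange cheeks, within about 1 mm of where it started. The tin and loupe have not moved, nor has either tray. Handing in.

```bash
python3 -c "from rig import *; print(job_done())"
```

```text
the job is handed in; nothing more can be done
None
```

I scanned the black tray's ticket and then the job label, holding the scanner still over each for more than a second, then laid it back in its rest; I handed the job in at about 32 s, and no verdict came back.

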